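Dispense one knob blank and slide it aside

ROBOT

A 6-joint arm with a two-finger parallel gripper is mounted at the origin on the work surface. World frame = base frame: x ahead of the robot, y to its left, z up, the work surface at z = 0. Lengths are in m, angles in rad, forces in N, time in s.
With the tool pointing down it reaches from about 0.375 to 0.975 m from the base axis. Payload 3.8 kg.
Tool frame: the origin (TCP) lies at the very end of the fingers, on their centre line; the grasp point (between the pads) lies 19 mm behind it; z points along the fingers, y is the line along which they close (so a half turn about z gives the same grasp; the last joint's range is limited). The gripper opens to 85 mm and grips with 20 to 120 N. Pads are 22 mm wide; open, the fingers measure 114 mm over their backs; the gripper's body (76 mm by 85 mm) begins 54 mm behind the grasp point. The pads swing forward as they close: fully open they stand 13 mm farther back than shut.
Start: joints at [-1.228, 0.264, 1.604, -0, 1.274, -0.037], TCP at [0.25, -0.627, 0.231] pointing down, gripper open.
Joint ranges: [-2.63, 2.63], [-0.94, 2.18], [0.31, 2.57], [-1.31, 4.45], [0, 2.66], [-2.55, 2.55]. Speed limits (rad/s): [2.57, 2.57, 3.14, 3.14, 3.14, 3.14].

INTERFACE

Orientations are given as a rotation vector (axis times angle).
In Python, from workcell import read_state, read_camera, calibration, finish_job gives the robot as it stands.
- The arm moves only by the tool step_arm, never from a script. Its argument "commands" is a list of rows, each an object of numbers: "fingers": the gripper's target within -1 to 1 (shut at 1, half-way at 0, fully open at -1); "dx", "dy", "dz": the shift along the tool's x, y, z in m; "roll": the turn about the tool's z in degrees. In form: [{"fingers": .., "dx": .., "dy": .., "dz": .., "roll": ..}, ...]. A call has 1 to 8 rows; each row is the pose to reach, as a shift and turn from the pose commanded when the call began, along the tool's axes at that moment; what a row does not reach only later rows make up. A row lasts 1/8 s, in which the tool goes at most 62.5 mm and 10.7 degrees, less where a joint would pass 70% of its speed; a pose out of reach is approached as far as the arm can. A call with a gripper value outside its range is refused whole. The fingers move at their own pace and stop on an object; "squeeze" is the grip in N (left out, the last holds). Time passes only in rows, so rows that repeat a pose let the fingers close. It gives the time, the measured TCP pose, the force, the opening and the grip force at its end, in the units of the state.
- read_state(): the state, without advancing time (a new reading comes with each control period).
- read_camera(name): name is "scene" or "top" or "wrist"; returns (picture, depth): 420x560x3 uint8, blue, green, red; 420x560 float32, m along the optical axis (not along the pixel's ray), 0 where there is no reading.
- calibration(name): a dict with "intrinsics" (3x3 intrinsics, pixels), "world_to_cam" (4x4, takes a point from world to camera coordinates). Camera axes: x right, y up, looking along -z (the intrinsics and any distortion apply to the point x, -y, -z); pixel columns grow to the right and rows downward; lengths in m; the calibration is good to about 2 mm. A picture is of the moment at which its call begins: read the wrist's pose just before it. calibration takes no time and is no camera call; for the wrist camera it gives the pose at the moment of the call.
- finish_job(): hands the job in; it is judged then, once.
The state is a dict: "time": time; "q": joint angles; "joint_vel": joint speeds; "joint_torque": joint torques, N m; "tool_pos": TCP position; "tcp_rot": TCP orientation; "wrist_force": force on the tool from outside, world axes, zero at the start; "torque": the same for the moment, N m; "width": opening from 0.0 (shut) to 1.0 (fully open); "grip_force": force on a finger pad.
Only numpy, scipy, OpenCV 4.12 (cv2) and the standard library are available. Lean on these libraries where they do the work, as an engineer would, in place of code of your own. Each camera call takes 0.05 s, during which the arm holds its last target. There are 200 camera calls.

TASK

Press the red plunger of the disc dispenser all the way down once and let it spring back up, so that a single wooden disc comes out onto the bench. Then nudge that disc with your fingertips along the bench until it lies wholly inside the green painted spot (not the yellow one). Only press and push: do not grip, lift or tip the disc, leave the other two discs in the dispenser, and do not disturb the wax tin, the bowl or the chisel.

Things in the scene. Friction and masses are not known exactly. Their poses are not given: they have to be found in the camera images.
- dispenser: Disc dispenser bolted to the bench. Origin on the bench, on the magazine's vertical axis; z up. Discs come out towards its -x; the plunger stands towards its +x. The magazine is a clear, open-topped shaft with aluminium corners, 57 mm square, 50 mm high, its faces 29 mm from the origin (corners 33 mm), with an outlet slot at the foot of the -x side.
- housing_top (a point): Centre of the top of the dispenser's black housing, 70 mm along the dispenser's +x and 55 mm above the bench. The housing is 83 mm (dispenser x) by 72 mm, with flat steel lugs at its sides (9 mm high with their bolts) reaching 55 mm either side.
- outlet (a point): Point on the bench 74 mm from the dispenser's origin along its -x, where the disc's centre comes to rest after a full press (a little farther after a fast one). The plunger drives a pusher out to here at bench level, 2.6 times as far as the plunger goes down; when the plunger is let up the pusher goes back in and the stack drops by one disc.
- plunger_top (a point): Centre of the flat top of the red round plunger cap (38 mm diameter, 12 mm thick), 70 mm from the dispenser's origin along its +x and 100 mm above the bench when up. It moves straight down 30 mm when pressed and springs back when let go.
- plunger (a joint): Plunger travel in m: 0 = up, 0.030 = fully down (hard stop). Spring force about 4 N at the start and 7 N fully down; friction, damping and the stack add 1 to 4 N.
- disc1: Lowest wooden disc in the dispenser, the one to be dispensed: 44 mm diameter, 14 mm thick, about 20 g, lying flat. Origin at the centre of its underside, z up.
- disc2: Second wooden disc, same size, on top of the first in the magazine; it drops to the bench inside the magazine once the first is out and the plunger is up. Origin at the centre of its underside.
- disc3: Third (top) wooden disc, same size, stays in the magazine. Origin at the centre of its underside.
- green_spot: Green round spot painted on the bench, 90 mm diameter, level with the bench, on one side of the place where the disc comes out: the disc's destination. Origin at its centre.
- yellow_spot: Yellow round spot painted on the bench, 90 mm diameter, on the other side of the outlet: not to be used. Origin at its centre.
- wax_tin: Bystander: loose round tin, 50 mm diameter, 35 mm high, standing opposite the outlet. Origin at the centre of its underside.
- bowl: Bystander: loose turned wooden bowl, 116 mm rim diameter, 45 mm high. Origin at the centre of its underside.
- chisel: Bystander: loose turning chisel lying on the bench, 295 mm long, up to 28 mm high, along its own x axis (wooden handle to -x). Origin on the bench 150 mm from the handle's end.
Mind the look-alikes: they are no part of the job. There is more than one size of the dispenser; the job needs the smaller.

How it is judged:
By the outcome, as a careful person would: the job done as asked, in the order asked, and still so for the second after the job is handed in, with the robot touching nothing.
It also fails if it takes over 42 s, if anything falls off the work surface, if the arm or the gripper's body presses on something with over 40 N, if the wrist force passes 120 N, or if a joint passes its speed limit or range.

## Working session

There is one attempt and no reset: what is moved stays moved. The work goes in short steps, Python scripts to look and compute and a tool call to move; the robot and the scene stay as the last step left them, time stands still between calls to the robot, and variables do not carry over. Pictures are saved under pics/ and viewed, at most 10 in all, crops included, and the job is handed in when it is done.

Besides the shell and the picture viewer there is one more tool, called after ">>>" by a JSON object that holds its "method" and its "body". step_arm: Moves the arm, as the interface text tells. Its arguments: {"type":"object","properties":{"commands":{"type":"array","items":{"type":"object","properties":{"fingers":{"type":"number"},"dx":{"type":"number"},"dy":{"type":"number"},"dz":{"type":"number"},"roll":{"type":"number"}}}},"squeeze":{"type":"number"}},"required":["commands"]}

```bash
mkdir -p pics; cat > h.py <<'E'
import numpy as np,cv2
from workcell import *
def w(name,u,v,depth=None,z=None,c=None):
    c=c or calibration(name);K=np.array(c["intrinsics"]);T=np.linalg.inv(np.array(c["world_to_cam"]))
    d=np.array([(u-K[0,2])/K[0,0],-(v-K[1,2])/K[1,1],-1.])
    if z is not None:
        r=T[:3,:3]@d; s=(z-T[2,3])/r[2]; return T[:3,3]+s*r
    return T[:3,:3]@(d*depth)+T[:3,3]
def px(name,p,c=None):
    c=c or calibration(name);K=np.array(c["intrinsics"]);q=(np.array(c["world_to_cam"])@np.r_[p,1])[:3]
    return K[0,0]*q[0]/-q[2]+K[0,2],K[1,1]*-q[1]/-q[2]+K[1,2]
E
python3 - <<'E'
from h import *
for n in("top","scene"):
    a,d=read_camera(n);cv2.imwrite(f"pics/{n}0.png",a);np.save(f"{n}.npy",d)
c=calibration("top");print({k:v for k,v in c.items()})
E
```

```text
{'intrinsics': array([[504.98861445,   0.        , 278.18280528],
       [  0.        , 504.98861445, 210.34811701],
       [  0.        ,   0.        ,   1.        ]]), 'world_to_cam': array([[ 0.01415069, -0.99989129, -0.00414293,  0.03060039],
       [ 0.99173619,  0.01350666,  0.12758099, -0.5285092 ],
       [-0.12751117, -0.00591405,  0.9918195 , -1.19976115],
       [ 0.        ,  0.        ,  0.        ,  1.        ]])}
```

View pics/top0.png

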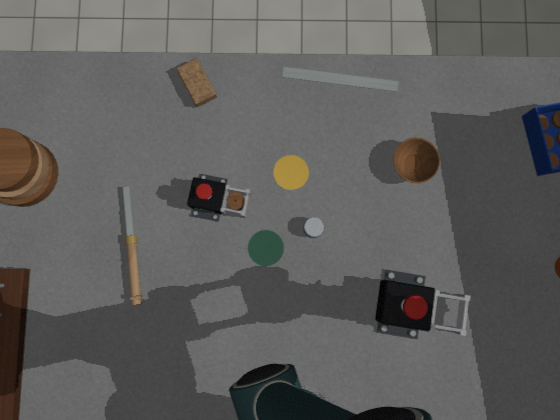

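View pics/scene0.png

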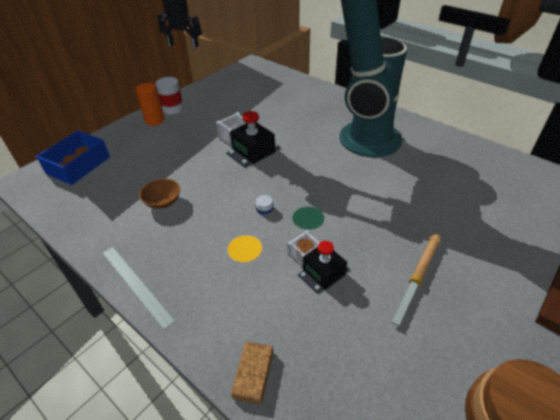

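The top view shows two dispensers. The smaller has its cap at (204,191) and a disc in the magazine at (235,201). The larger, at (415,307), is empty. The small one fits, so I'll confirm it in an enlarged crop.

```bash
python3 - <<'E'
from h import *
a=cv2.imread("pics/top0.png");cv2.imwrite("pics/crop.png",cv2.resize(a[145:275,170:340],None,fx=4.5,fy=4.5,interpolation=cv2.INTER_CUBIC))
hsv=cv2.cvtColor(a,cv2.COLOR_BGR2HSV)
def cen(lo,hi,z,box):
    x0,y0,x1,y1=box;m=np.zeros(a.shape[:2],np.uint8);m[y0:y1,x0:x1]=cv2.inRange(hsv,lo,hi)[y0:y1,x0:x1]
    M=cv2.moments(m,True);u,v=M['m10']/M['m00'],M['m01']/M['m00'];print(u,v,M['m00'],w("top",u,v,z=z));
cen((0,150,90),(8,255,255),.1,(185,175,225,215))
cen((60,80,30),(95,255,255),0,(235,220,300,275))
cen((15,120,100),(35,255,255),0,(265,145,320,200))
cen((5,80,50),(20,255,255),.042,(224,190,246,212))
E
```

```text
203.58163265306123 190.8673469387755 196.0 [0.56281824 0.21154684 0.1       ]
265.2903225806452 247.62226847034339 961.0 [0.43848878 0.06888085 0.        ]
290.73871983210915 172.03567681007345 953.0 [0.63074633 0.0076953  0.        ]
235.01209677419354 200.4758064516129 248.0 [0.54978625 0.14329195 0.042     ]
```

View pics/crop.png

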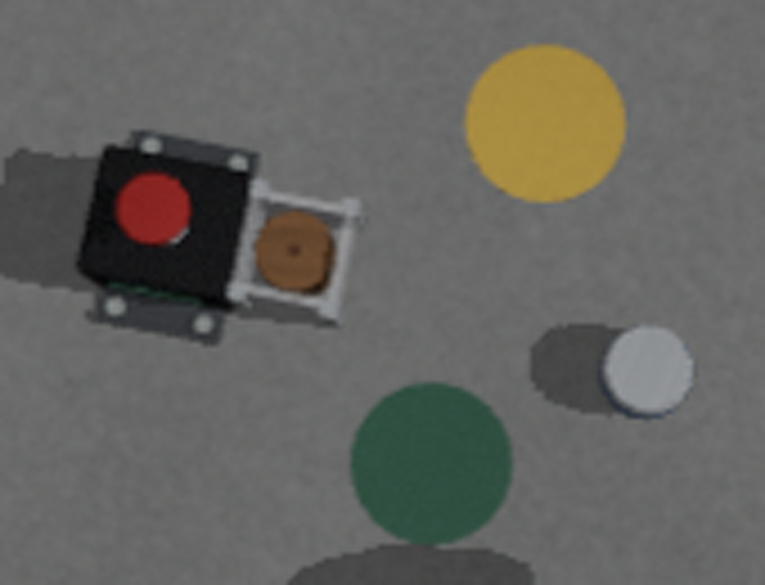

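The crop confirms it: the small dispenser, with the disc showing at (295,250). Discs come out to the right, between green (432,463) and yellow (546,123). The cap-to-disc distance of 69.5 mm matches the 70 mm given.

```bash
cat >> h.py <<'E'
from scipy.spatial.transform import Rotation as Ro
def to(p):
    s=read_state();R=Ro.from_rotvec(s["tcp_rot"]).as_matrix()
    print("tcp",s["tool_pos"].round(4) if hasattr(s["tool_pos"],'round') else s["tool_pos"],"yaxis",R[:,1].round(3),"shift",(R.T@(np.array(p)-np.array(s["tool_pos"]))).round(4),"t",s["time"],"F",s["wrist_force"])
E
python3 - <<'E'
from h import *
d=np.load("top.npy")
for u,v in((203,190),(314,227),(265,247)):print(w("top",u,v,depth=d[v,u]))
print(read_state()["tcp_rot"])
to((.563,.2115,.125))
E
```

```text
[0.56476113 0.21289084 0.10048364]
[ 0.48849485 -0.04980905  0.03286245]
[0.43997831 0.06960397 0.00084026]
[-3.08308960e+00 -5.92733638e-01  4.73689988e-04]
tcp [ 0.25   -0.6263  0.2301] yaxis [ 0.371 -0.929 -0.002] shift [ 0.6013 -0.6618  0.1065] t 0.1 F [-0.90828543  0.27632485 -0.07001429]
```

>>> {"method": "step_arm", "body": {"commands": [{"fingers": 1,"dx": 0.6,"dy": -0.66,"dz": 0,"roll": 21.8},{"fingers": 1,"dx": 0.6,"dy": -0.66,"dz": 0,"roll": 21.8},{"fingers": 1,"dx": 0.6,"dy": -0.66,"dz": 0,"roll": 21.8},{"fingers": 1,"dx": 0.6,"dy": -0.66,"dz": 0,"roll": 21.8},{"fingers": 1,"dx": 0.6,"dy": -0.66,"dz": 0,"roll": 21.8},{"fingers": 1,"dx": 0.6,"dy": -0.66,"dz": 0,"roll": 21.8},{"fingers": 1,"dx": 0.6,"dy": -0.66,"dz": 0,"roll": 21.8},{"fingers": 1,"dx": 0.6,"dy": -0.66,"dz": 0,"roll": 21.8}]}}

```text
time: 1.1
tool_pos: [0.4256, -0.1566, 0.2311]
tcp_rot: [3.142, -0.002, 0.0]
wrist_force: [0.9, -0.2, -1.0]
width: -0.002
grip_force: 0.0
```

```bash
python3 -c "
from h import *
to((.563,.2115,.125))"
```

```text
tcp [ 0.4256 -0.1566  0.2311] yaxis [-0.001 -1.     0.   ] shift [ 0.137  -0.3683  0.1061] t 1.1 F [ 0.85014455 -0.17090907 -0.99902177]
```

>>> {"method": "step_arm", "body": {"commands": [{"fingers": 1,"dx": 0.138,"dy": -0.368,"dz": 0},{"fingers": 1,"dx": 0.138,"dy": -0.368,"dz": 0},{"fingers": 1,"dx": 0.138,"dy": -0.368,"dz": 0},{"fingers": 1,"dx": 0.138,"dy": -0.368,"dz": 0},{"fingers": 1,"dx": 0.138,"dy": -0.368,"dz": 0.03},{"fingers": 1,"dx": 0.138,"dy": -0.368,"dz": 0.06},{"fingers": 1,"dx": 0.138,"dy": -0.368,"dz": 0.11},{"fingers": 1,"dx": 0.138,"dy": -0.368,"dz": 0.11}]}}

```text
invalid input
```

```bash
python3 - <<'E'
from h import *
to((.5635,.212,.07))
c=calibration("wrist")
a,d=read_camera("wrist");cv2.imwrite("pics/wr1.png",a)
print(px("wrist",(.5635,.212,.1),c))
E
```

```text
tcp [ 0.4256 -0.1566  0.2311] yaxis [-0.001 -1.     0.   ] shift [ 0.1375 -0.3688  0.1611] t 1.1 F [ 0.85014455 -0.17090907 -0.99902177]
(np.float64(-216.45871388398785), np.float64(15.554888164996754))
```

View pics/wr1.png

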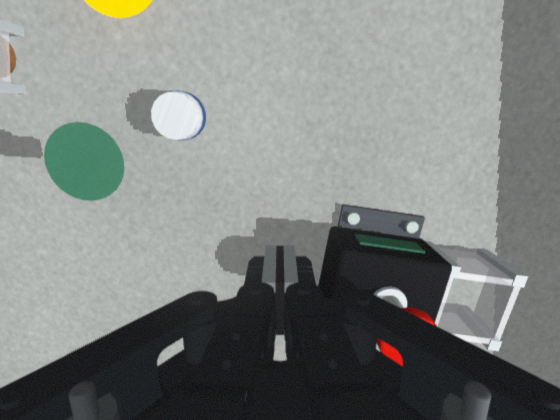

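The move was refused, probably because "roll" was missing. This wrist view is from the intermediate pose: green spot at (84,160), tin at (178,115).

>>> {"method": "step_arm", "body": {"commands": [{"fingers": 1,"dx": 0.138,"dy": -0.368,"dz": 0,"roll": 0},{"fingers": 1,"dx": 0.138,"dy": -0.368,"dz": 0,"roll": 0},{"fingers": 1,"dx": 0.138,"dy": -0.368,"dz": 0,"roll": 0},{"fingers": 1,"dx": 0.138,"dy": -0.368,"dz": 0,"roll": 0},{"fingers": 1,"dx": 0.138,"dy": -0.368,"dz": 0.03,"roll": 0},{"fingers": 1,"dx": 0.138,"dy": -0.368,"dz": 0.06,"roll": 0},{"fingers": 1,"dx": 0.138,"dy": -0.368,"dz": 0.11,"roll": 0},{"fingers": 1,"dx": 0.138,"dy": -0.368,"dz": 0.11,"roll": 0}]}}

```text
time: 2.15
tool_pos: [0.5598, 0.2093, 0.1156]
tcp_rot: [3.138, 0.003, -0.016]
wrist_force: [-1.2, -0.6, 0.7]
width: 0.0
grip_force: 0.0
```

```bash
python3 - <<'E'
from h import *
to((.5635,.212,.07))
c=calibration("wrist")
a,d=read_camera("wrist");cv2.imwrite("pics/wr2.png",a)
print(px("wrist",(.5635,.212,.1),c),px("wrist",read_state()["tool_pos"],c))
E
```

```text
tcp [0.5598 0.2093 0.1156] yaxis [ 0.002 -1.     0.003] shift [ 0.0042 -0.0028  0.0455] t 2.15 F [-1.19683703 -0.56970695  0.70308468]
(np.float64(272.7473913013263), np.float64(242.187799458481)) (np.float64(278.54998963952823), np.float64(261.5744921179526))
```

View pics/wr2.png

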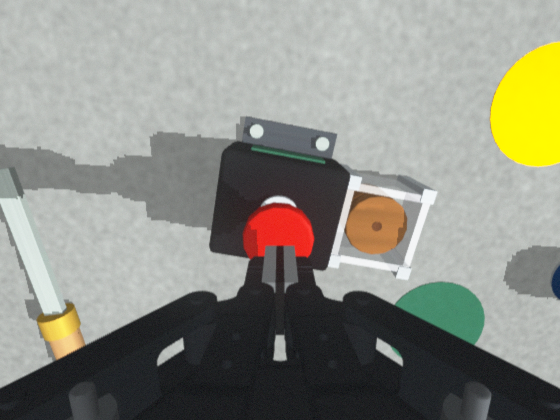

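Cap centre is near (279,238), with the fingertips directly below it in the picture and above the cap. I'll press gently.

>>> {"method": "step_arm", "body": {"commands": [{"fingers": 1,"dx": 0,"dy": 0.001,"dz": 0.01,"roll": 0},{"fingers": 1,"dx": 0,"dy": 0.001,"dz": 0.016,"roll": 0},{"fingers": 1,"dx": 0,"dy": 0.001,"dz": 0.022,"roll": 0},{"fingers": 1,"dx": 0,"dy": 0.001,"dz": 0.028,"roll": 0},{"fingers": 1,"dx": 0,"dy": 0.001,"dz": 0.034,"roll": 0},{"fingers": 1,"dx": 0,"dy": 0.001,"dz": 0.04,"roll": 0},{"fingers": 1,"dx": 0,"dy": 0.001,"dz": 0.044,"roll": 0},{"fingers": 1,"dx": 0,"dy": 0.001,"dz": 0.044,"roll": 0}]}}

```text
time: 3.2
tool_pos: [0.5647, 0.2078, 0.0787]
tcp_rot: [3.141, -0.001, 0.003]
wrist_force: [-1.5, -2.1, 4.3]
width: 0.004
grip_force: 2.6
```

>>> {"method": "step_arm", "body": {"commands": [{"fingers": 1,"dx": 0,"dy": 0,"dz": 0.005,"roll": 0},{"fingers": 1,"dx": 0,"dy": 0,"dz": 0.009,"roll": 0},{"fingers": 1,"dx": 0,"dy": 0,"dz": 0.011,"roll": 0},{"fingers": 1,"dx": 0,"dy": 0,"dz": 0.011,"roll": 0}]}}

```text
time: 3.7
tool_pos: [0.5648, 0.2079, 0.07]
tcp_rot: [3.141, -0.001, 0.003]
wrist_force: [-5.6, -4.7, 17.1]
width: 0.002
grip_force: 8.5
```

>>> {"method": "step_arm", "body": {"commands": [{"fingers": 1,"dx": 0,"dy": 0,"dz": 0.002,"roll": 0},{"fingers": 1,"dx": 0,"dy": 0,"dz": 0.002,"roll": 0},{"fingers": 1,"dx": 0,"dy": 0,"dz": -0.01,"roll": 0},{"fingers": 1,"dx": 0,"dy": 0,"dz": -0.025,"roll": 0},{"fingers": 1,"dx": 0,"dy": 0,"dz": -0.04,"roll": 0},{"fingers": 1,"dx": 0,"dy": 0,"dz": -0.08,"roll": 0},{"fingers": 0.5,"dx": 0.04,"dy": 0.04,"dz": -0.08,"roll": 0},{"fingers": 0.5,"dx": 0.04,"dy": 0.06,"dz": -0.08,"roll": 0}]}}

```text
time: 4.7
tool_pos: [0.6061, 0.1471, 0.1476]
tcp_rot: [-3.141, 0.002, -0.005]
wrist_force: [-0.6, 0.3, 0.1]
width: 0.246
grip_force: 0.0
```

```bash
python3 - <<'E'
from h import *
print(read_state()["width"])
a,d=read_camera("top");cv2.imwrite("pics/t2.png",cv2.resize(a[145:275,170:340],None,fx=4.5,fy=4.5,interpolation=cv2.INTER_CUBIC))
to((.566,.0706,.01))
print(px("top",(.536,.0706,.014)))
E
```

```text
0.2456879285862817
tcp [0.6041 0.145  0.1464] yaxis [-0.003 -1.     0.002] shift [-0.0378  0.0742  0.1365] t 4.75 F [-0.68357645 -1.41249898 -0.20413376]
(np.float64(265.11567098540553), np.float64(208.01319227618097))
```

View pics/t2.png

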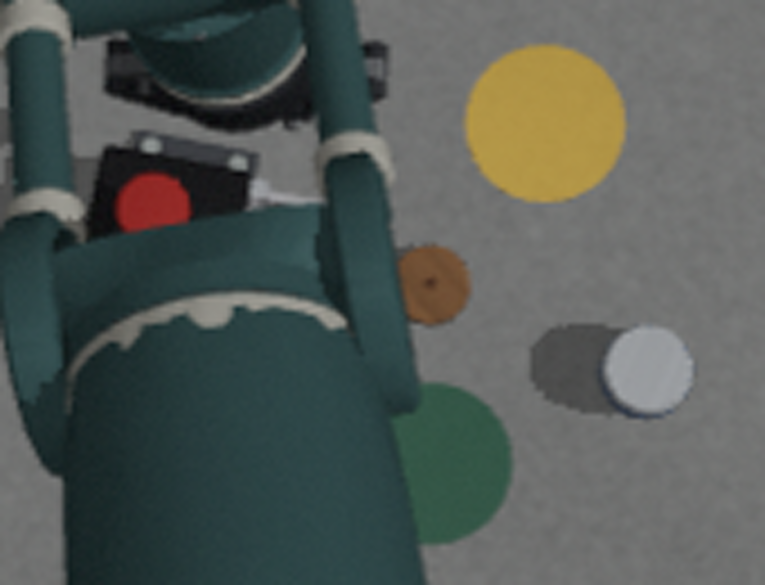

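The disc is at crop (431,285), i.e. px (265.8,208.3), which matches the predicted outlet (265.1,208.0). World position is about (0.5355, 0.0695). Next I'll check the finger linkage's width against the 50 mm magazine, using wrist depth.

```bash
python3 - <<'E'
from h import *
s=read_state();c=calibration("wrist");a,d=read_camera("wrist")
R=Ro.from_rotvec(s["tcp_rot"]).as_matrix()
v,u=np.nonzero(d>0);K=c["intrinsics"];D=d[v,u]
P=np.c_[(u-K[0,2])/K[0,0]*D,-(v-K[1,2])/K[1,1]*D,-D,np.ones(len(D))]
W=(np.linalg.inv(c["world_to_cam"])@P.T)[:3].T
Q=(W-np.array(s["tool_pos"]))@R
for z in range(-110,20,10):
    m=(Q[:,2]*1e3>=z)&(Q[:,2]*1e3<z+10)&(abs(Q[:,0])<.1)&(abs(Q[:,1])<.09)
    if m.sum()>5:print(z,m.sum(),(np.percentile(Q[m],[1,99],axis=0)[:,:2]*1e3).round().tolist())
print(s["width"]);to((.58,.0695,.06))
E
```

```text
-100 6148 [[9.0, -53.0], [20.0, 55.0]]
-90 15233 [[3.0, -58.0], [17.0, 59.0]]
-80 13169 [[-10.0, -55.0], [17.0, 57.0]]
-70 6449 [[-13.0, -50.0], [17.0, 52.0]]
-60 8107 [[-12.0, -45.0], [13.0, 47.0]]
-50 2411 [[-9.0, -40.0], [13.0, 42.0]]
-40 1252 [[-11.0, -20.0], [11.0, 21.0]]
-30 939 [[-11.0, -23.0], [11.0, 25.0]]
-20 791 [[-10.0, -23.0], [11.0, 25.0]]
-10 406 [[-11.0, -22.0], [11.0, 23.0]]
0 7 [[-0.0, -10.0], [2.0, 11.0]]
0.2515772835994746
tcp [0.6031 0.1464 0.1458] yaxis [-0.003 -1.     0.001] shift [-0.0227  0.0769  0.0859] t 4.8 F [ 0.5749355   0.52326228 -0.49812664]
```

>>> {"method": "step_arm", "body": {"commands": [{"fingers": 0.65,"dx": -0.02,"dy": 0.08,"dz": 0,"roll": 0},{"fingers": 0.65,"dx": -0.02,"dy": 0.08,"dz": 0,"roll": 0},{"fingers": 0.65,"dx": -0.02,"dy": 0.08,"dz": 0.05,"roll": 0},{"fingers": 0.65,"dx": -0.02,"dy": 0.08,"dz": 0.085,"roll": 0},{"fingers": 0.65,"dx": -0.02,"dy": 0.08,"dz": 0.085,"roll": 0}]}}

```text
time: 5.42
tool_pos: [0.5794, 0.0688, 0.0575]
tcp_rot: [-3.142, 0.001, 0.014]
wrist_force: [0.1, 0.1, 0.7]
width: 0.174
grip_force: 0.0
```

```bash
python3 - <<'E'
from h import *
to((.582,.066,.008));print(read_state()["width"])
E
```

```text
tcp [0.5794 0.0688 0.0575] yaxis [-0.001 -1.    -0.   ] shift [0.003  0.0028 0.0495] t 5.425 F [0.1179615  0.06194078 0.73593313]
0.17404739265194213
```

>>> {"method": "step_arm", "body": {"commands": [{"fingers": 0.65,"dx": 0.003,"dy": 0.002,"dz": 0.02,"roll": 0},{"fingers": 0.65,"dx": 0.003,"dy": 0.002,"dz": 0.04,"roll": 0},{"fingers": 0.65,"dx": 0.003,"dy": 0.002,"dz": 0.05,"roll": 0},{"fingers": 0.65,"dx": 0.003,"dy": 0.002,"dz": 0.05,"roll": 0},{"fingers": 0.65,"dx": 0.003,"dy": 0.002,"dz": 0.05,"roll": 0}]}}

```text
time: 6.05
tool_pos: [0.5871, 0.0664, 0.0117]
tcp_rot: [-3.142, 0.001, -0.001]
wrist_force: [-0.4, -1.0, 0.2]
width: 0.174
grip_force: 0.0
```

```bash
python3 - <<'E'
from h import *
c=calibration("wrist");to((.471,.066,.008))
a,d=read_camera("wrist");cv2.imwrite("pics/wr3.png",a)
E
```

```text
tcp [0.5871 0.0664 0.0117] yaxis [-0.001 -1.    -0.   ] shift [-0.1161  0.0004  0.0036] t 6.05 F [-0.3607116  -0.97857473  0.21487238]
```

View pics/wr3.png

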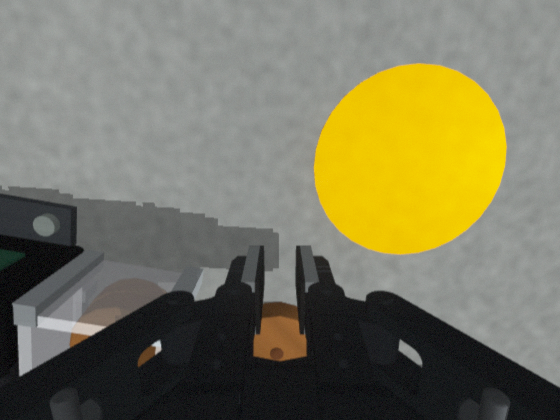

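The disc hole is at (277,353), centred between the fingers, with clear space to the magazine. I'll lower 5 mm and push.

>>> {"method": "step_arm", "body": {"commands": [{"fingers": 0.65,"dx": 0,"dy": 0,"dz": 0.005,"roll": 0},{"fingers": 0.65,"dx": 0,"dy": 0,"dz": 0.005,"roll": 0},{"fingers": 0.65,"dx": -0.008,"dy": 0,"dz": 0.005,"roll": 0},{"fingers": 0.65,"dx": -0.016,"dy": 0,"dz": 0.005,"roll": 0},{"fingers": 0.65,"dx": -0.024,"dy": 0,"dz": 0.005,"roll": 0},{"fingers": 0.65,"dx": -0.032,"dy": 0,"dz": 0.005,"roll": 0},{"fingers": 0.65,"dx": -0.04,"dy": 0,"dz": 0.005,"roll": 0},{"fingers": 0.65,"dx": -0.046,"dy": 0,"dz": 0.005,"roll": 0}]}}

```text
time: 7.1
tool_pos: [0.54, 0.0663, 0.0063]
tcp_rot: [3.142, -0.001, -0.0]
wrist_force: [1.2, 0.3, 0.1]
width: 0.175
grip_force: 0.1
```

```bash
python3 - <<'E'
from h import *
to((.471,.068,.008))
E
```

```text
tcp [0.54   0.0663 0.0063] yaxis [-0.001 -1.     0.   ] shift [-0.069  -0.0016 -0.0017] t 7.1 F [1.21789072 0.27839044 0.10549599]
```

>>> {"method": "step_arm", "body": {"commands": [{"fingers": 0.65,"dx": -0.01,"dy": 0,"dz": 0,"roll": 0},{"fingers": 0.65,"dx": -0.02,"dy": 0,"dz": 0,"roll": 0},{"fingers": 0.65,"dx": -0.03,"dy": -0.001,"dz": 0,"roll": 0},{"fingers": 0.65,"dx": -0.04,"dy": -0.001,"dz": 0,"roll": 0},{"fingers": 0.65,"dx": -0.05,"dy": -0.002,"dz": 0,"roll": 0},{"fingers": 0.65,"dx": -0.058,"dy": -0.002,"dz": 0,"roll": 0},{"fingers": 0.65,"dx": -0.064,"dy": -0.002,"dz": 0,"roll": 0},{"fingers": 0.65,"dx": -0.067,"dy": -0.002,"dz": 0,"roll": 0}]}}

```text
time: 8.1
tool_pos: [0.4733, 0.0684, 0.0063]
tcp_rot: [-3.142, 0.001, -0.0]
wrist_force: [0.7, -0.0, -0.1]
width: 0.171
grip_force: 0.1
```

>>> {"method": "step_arm", "body": {"commands": [{"fingers": 0.65,"dx": 0.0,"dy": 0,"dz": 0,"roll": 0},{"fingers": 0.65,"dx": 0.02,"dy": 0,"dz": 0,"roll": 0},{"fingers": 0.65,"dx": 0.04,"dy": 0,"dz": 0,"roll": 0},{"fingers": 0.65,"dx": 0.05,"dy": 0,"dz": -0.05,"roll": 0},{"fingers": 0.65,"dx": 0.05,"dy": 0,"dz": -0.11,"roll": 0},{"fingers": 0.65,"dx": 0.1,"dy": 0.03,"dz": -0.17,"roll": 0},{"fingers": 0.65,"dx": 0.1,"dy": 0.08,"dz": -0.2,"roll": 0},{"fingers": 0.65,"dx": 0.1,"dy": 0.14,"dz": -0.2,"roll": 0}]}}

```text
time: 9.1
tool_pos: [0.5771, -0.0657, 0.2102]
tcp_rot: [3.141, 0.003, 0.013]
wrist_force: [0.6, 0.5, -0.5]
width: 0.172
grip_force: 0.0
```

>>> {"method": "step_arm", "body": {"commands": [{"fingers": 0.65,"dx": 0,"dy": 0.06,"dz": 0,"roll": 0},{"fingers": 0.65,"dx": 0,"dy": 0.12,"dz": 0,"roll": 0},{"fingers": 0.65,"dx": 0,"dy": 0.18,"dz": 0,"roll": 0},{"fingers": 0.65,"dx": 0,"dy": 0.2,"dz": 0,"roll": 0},{"fingers": 0.65,"dx": 0,"dy": 0.2,"dz": 0,"roll": 0}]}}

```text
time: 9.72
tool_pos: [0.573, -0.2657, 0.2051]
tcp_rot: [-3.141, 0.005, 0.001]
wrist_force: [-0.7, 0.3, -0.2]
width: 0.173
grip_force: 0.0
```

```bash
python3 - <<'E'
from h import *
a,d=read_camera("top");cv2.imwrite("pics/t3.png",cv2.resize(a[145:275,170:340],None,fx=4.5,fy=4.5,interpolation=cv2.INTER_CUBIC))
print(read_state()["time"],read_state()["tool_pos"])
E
```

```text
9.775 [ 0.57308805 -0.26431985  0.20513853]
```

View pics/t3.png

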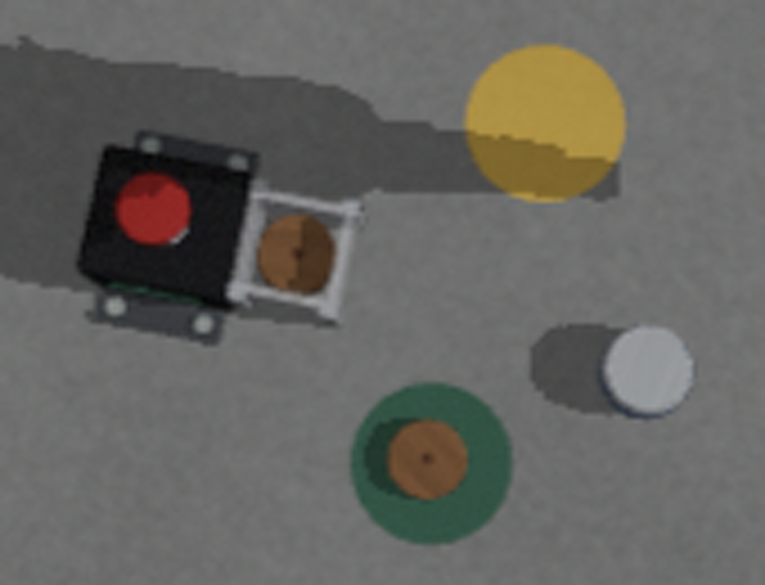

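The disc at (428,459) is wholly inside the green spot centred at (432,463). The plunger is up, and the tin is where it was.

```bash
python3 -c "
from workcell import *
print(finish_job())"
```

```text
the job is handed in; nothing more can be done
None
```

I pressed the small dispenser's plunger fully once and nudged the single disc that came out wholly inside the green spot; I then handed the job in at about 10 s with the arm clear, though `finish_job()` gave no verdict.

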